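# Lock the laundry chemicals locker with its safety bolt

### The arm

A 6-joint arm with a two-finger parallel gripper is mounted at the origin on a cart in front of the work surface, level with it; the furniture and walls round the work are solid. World frame = base frame: x ahead of the robot, y to its left, z up, the work surface at z = 0. Lengths are in m, angles in rad, forces in N, time in s.
With the tool pointing down it reaches from about 0.225 to 0.725 m from the base axis. Payload 3.1 kg.
Tool frame: the origin (TCP) lies midway between the tips of the shut fingers; the grasp point (between the pads) lies 19 mm behind it; x points along the fingers, y is the direction in which the jaws open and shut, and the axes are right-handed (so a half turn about x gives the same grasp; the last joint's range is limited). The gripper opens to 85 mm and grips with 20 to 120 N. Pads are 22 mm wide; open, the fingers measure 114 mm over their backs; the gripper's body (76 mm by 85 mm) begins 54 mm behind the grasp point. The pads swing forward as they close: fully open they stand 13 mm farther back than shut.
Start: joints at [1.171, 0.048, 0.099, 1.622, 0, 1.443], TCP at [0.141, 0.506, 0.231] pointing down, gripper open.
Joint ranges: [-2.91, 2.91], [-0.99, 1.94], [-1.21, 1.42], [-2.12, 2.29], [-1.49, 1.47], [-3.14, 3.14]. Speed limits (rad/s): [2.79, 2.79, 3.14, 3.14, 3.14, 3.14].

### API

Orientations are given as a unit quaternion [w, x, y, z].
In Python, from cell import arm, capture, camera_info, spotter gives the robot as it stands.
- The arm moves only by the shell command python3 -m pendant 'ROWS' [OPENING] [FORCE]. ROWS is JSON, one flat list of numbers, 4 for each row, row after row: the shift along the tool's x, y, z as a fraction of full scale, then the turn about the tool's x as a fraction of full scale. In form: [tx, ty, tz, turn, tx, ty, tz, turn, ...]. A call has 1 to 5 rows; each row is the pose to reach, as a shift and turn from the pose commanded when the call began, along the tool's axes at that moment; what a row does not reach only later rows make up. Full scale, the value 1, is 500 mm for a shift and 30 degrees for a turn. A row lasts 1/8 s, in which the tool goes at most 62.5 mm and 10.7 degrees, less where a joint would pass 70% of its speed; a pose out of reach is approached as far as the arm can. A call with a number of a shift or a turn outside -1 to 1 is refused whole. A call with a gripper value outside its range is refused whole. OPENING is the finger opening in mm, from 0 to 85.4, set as the call begins (- or left out, the last holds). The fingers move at their own pace and stop on an object; FORCE is the grip in N (left out, the last holds). Time passes only in rows, so rows that repeat a pose let the fingers close. It gives the time, the measured TCP pose, the force and the opening at its end, in the units of the state.
- arm.observe(): the state, without advancing time (a new reading comes with each control period).
- capture(name): name is "scene" or "top" or "wrist"; returns the picture (384x512x3 uint8, blue, green, red); there is no depth.
- camera_info(name): a dict with "K" (3x3 intrinsics, pixels), "k1" (the pictures are not rectified: a ray, as slopes to the right and down, at radius r is drawn at 1 + k1 r^2 times it, then the intrinsics apply), "extrinsics" (4x4, takes a point from camera to world coordinates). Camera axes: x right, y up, looking along -z (the intrinsics and any distortion apply to the point x, -y, -z); pixel columns grow to the right and rows downward; lengths in m; the calibration is good to about 2 mm. A picture is of the moment at which its call begins: read the wrist's pose just before it. camera_info takes no time and is no camera call; for the wrist camera it gives the pose at the moment of the call.
- arm.hand_in(): hands the job in, once; it reports no verdict.
Trained networks look in the newest picture that a camera, given by its name, has taken for a name from the list of things; names that differ only in an ending like _2 or _b are one class to them, and where a whole thing is asked for, a point or a joint stands for the part that bears it (a point fixed in the world has none). Each returns a list of dicts, best first, with "conf" (0 to 1); they miss things now and then, are a little off and sometimes report something else, mostly with a low value. They report only what shows in the picture. A call takes as long as a camera call.
- spotter.trace(camera, name): "region" (384x512 bool, what is visible of it) and "location" ([column, row] in pixels, amid what is visible of it).
The state is a dict: "clock": time; "joint_pos": joint angles; "qvel": joint speeds; "tau": joint torques, N m; "tcp_pos": TCP position; "ee_rot": TCP orientation; "force": force on the tool from outside, world axes, zero at the start; "moment": the same for the moment, N m; "finger_gap": finger opening in m.
Only numpy, scipy, OpenCV 4.12 (cv2) and the standard library are available. Lean on these libraries where they do the work, as an engineer would, in place of code of your own. Each camera call takes 0.05 s, during which the arm holds its last target. There are 200 camera calls.

### The job

Lock the small grey locker with the fingertips: first push its lid down until it is shut. Then press the long spring catch plate down with one fingertip and keep it down while the other fingertip pushes the upright tab of the bolt beside it towards the lid until the bolt is fully home; finally let go so that the catch springs back up. Nothing is to be lifted; leave the reel of thread and the clothes peg on the locker where they are.

Things in the scene. Friction and masses are not known exactly. Their poses are not given: they have to be found in the camera images.
- locker: Low grey metal locker, fixed, 226 (x) x 170 (y) x 80 mm high. Origin: centre of its underside, on the worktop. x points from the deck (near) to the lid (far), y left, z up. The near 110 mm of its top is a fixed deck, level with the shut lid, 80 mm above the worktop; on it lie side by side the spring catch (left) and the bolt (right).
- lid_push (a point): Point on the lid's upper face to push down on: 27 mm from the lid's front (near) edge, 35 mm left of its middle; axes those of the lid (the locker's when shut). Flat surface for 30 mm to the left, 25 mm to the right and behind. A steel bridge (the keeper), 26 mm high, stands on the lid's front edge 18 mm right of the middle.
- lid (a joint): Lid angle in rad: 0 = shut, flush with the deck; positive = front edge raised. Lid 112 mm deep, 8 thick; hinge along its far edge, 76 mm above the worktop and 111 mm along +x from the locker's origin. Starts ajar; the stiff hinge holds it where it is left; about 3 N at lid_push move it down.
- catch_part: Spring catch: flat ribbed steel plate 78 mm long (locker's x), 26 mm wide (y). Origin: under the plate's centre, 22 mm below its top face (at deck level while up); axes the locker's. It sinks straight down as a whole, up to 8 mm, wherever it is pressed; spring 1.5 N to start, 5.5 N fully down. A fingertip can slide along it while holding it down.
- catch (a joint): How far the catch is pressed down, in m: 0 = up, 0.008 = fully down. Pressed 5 mm or less its arm blocks the bolt (2 mm play) in either end position; pressed 6 mm or more the bolt is free. Let go with the bolt fully home, it springs back to 0.
- bolt_tab (a point): Centre of the near face of the bolt's upright tab: steel plate 24 mm wide (locker's y), 6 thick (x), top 45 mm and point 30 mm above the deck. Push it along locker +x. Behind it is 47 mm of bare deck, where a fingertip can stand at the pressed catch's height (14 mm above deck). Tab centre is 56 mm right of the catch's, with 31 mm free between; withdrawn, this face has the x of the catch's centre.
- bolt (a joint): Travel of the bolt in m along the locker's +x: 0 = withdrawn, 0.026 = fully home (end stop), its tip then through the keeper on the shut lid. Friction about 2.5 N; it stays where it is left.
- peg: Bystander: wooden clothes peg, 15 x 72 x 12 mm, lying loose on the deck near its left edge, about along the locker's x, some 10 mm from the catch plate. Origin: centre of its underside, y along it.
- spool: Bystander: reel of thread, 31 mm across, 43 mm high, standing loose on the deck near its right edge, some 17 mm right of the bolt's tab. Origin: centre of its underside.

How it is judged:
By the outcome, as a careful person would: the job done as asked, in the order asked, and still so for the second after the job is handed in, with the robot touching nothing.
It also fails if it takes over 51 s, if anything falls off the work surface, if the arm or the gripper's body presses on something with over 40 N, if the wrist force passes 120 N, or if a joint passes its speed limit or range.

## Working session

There is one attempt and no reset: what is moved stays moved. The work goes in short steps, Python scripts to look and compute and a shell command to move; the robot and the scene stay as the last step left them, time stands still between calls to the robot, and variables do not carry over. Pictures are saved under pics/ and viewed, about 8 in all and at most 12, crops included, and the job is handed in when it is done.

```bash
mkdir -p pics; ls; cat > h.py <<'E'
import numpy as np, cv2
from cell import arm, capture, camera_info, spotter
def ray(ci,u,v):
    K=np.array(ci["K"]);k1=ci["k1"];E=np.array(ci["extrinsics"])
    d=np.array([(u-K[0,2])/K[0,0],(v-K[1,2])/K[1,1]]);p=d.copy()
    for _ in range(30): p=d/(1+k1*(p@p))
    return E[:3,3],E[:3,:3]@np.array([p[0],-p[1],-1])
def atz(ci,u,v,z):
    o,d=ray(ci,u,v);return o+d*(z-o[2])/d[2]
def proj(ci,P):
    K=np.array(ci["K"]);E=np.array(ci["extrinsics"])
    c=E[:3,:3].T@(np.array(P)-E[:3,3]);s=np.array([c[0],-c[1]])/-c[2]
    s=s*(1+ci["k1"]*(s@s));return K[:2,:2]@s+K[:2,2]
E
python3 - <<'E'
from h import *
o=arm.observe();print(o)
for c in("scene","top","wrist"):
    ci=camera_info(c);im=capture(c);cv2.imwrite(f"pics/{c}0.png",im)
    print(c,np.round(ci["extrinsics"],3).tolist(),ci["k1"],np.round(ci["K"],1).tolist())
    for n in("locker","lid","catch_part","bolt_tab","peg","spool"):
        for r in spotter.trace(c,n)[:2]:
            print(n,round(r["conf"],2),r["location"],cv2.minAreaRect(np.argwhere(r["region"])[:,::-1].astype(np.float32)))
a,b=[cv2.imread(f"pics/{c}0.png") for c in("scene","top")]
E
```

```text
pics
{'clock': 0.0, 'joint_pos': array([ 1.17125918e+00,  4.87376618e-02,  9.75775670e-02,  1.62198922e+00,
       -1.19190709e-05,  1.44303026e+00]), 'qvel': array([ 0.0010521 , -0.00131329, -0.00095378,  0.00151762,  0.00107214,
       -0.00040698]), 'tau': array([ 8.29055189e-04, -3.38771188e+01,  3.20020473e+01,  1.99561153e-02,
       -2.21650944e-04, -1.04651699e-05]), 'tcp_pos': array([0.14068806, 0.50516173, 0.2301138 ]), 'ee_rot': array([ 0.70037528,  0.09498583,  0.70080075, -0.09659435]), 'force': array([-0.33722483,  0.37370849,  0.41535621]), 'moment': array([0.01559686, 0.05982272, 0.04711078]), 'finger_gap': 0.08518051026031496}
scene [[-0.685, 0.385, -0.618, 0.03], [-0.728, -0.34, 0.595, 0.188], [0.019, 0.858, 0.514, 0.529], [0.0, 0.0, 0.0, 1.0]] -0.04245700977090216 [[366.9, 0.0, 260.2], [0.0, 366.9, 194.6], [0.0, 0.0, 1.0]]
locker 0.82 [290.1, 223.0] ((289.79998779296875, 220.40000915527344), (118.06437683105469, 84.0761489868164), 26.56505012512207)
lid 0.44 [330.7, 199.1] ((331.52880859375, 197.568603515625), (14.168547630310059, 23.28165054321289), 3.814074516296
[... 1368 characters left out ...]
257.8, 244.0] ((263.9399719238281, 241.57997131347656), (33.09259796142578, 22.910259246826172), 81.8698959350586)
bolt_tab 0.6 [282.5, 233.7] ((280.6386413574219, 227.38613891601562), (21.393299102783203, 7.1642680168151855), 84.2894058227539)
spool 0.65 [301.8, 236.9] ((300.8000183105469, 233.9000244140625), (13.86362075805664, 12.521980285644531), 26.56505012512207)
spool 0.52 [245.2, 241.7] ((245.3362579345703, 243.52183532714844), (19.49414825439453, 3.8327476978302), 82.40535736083984)
wrist [[0.269, -0.927, -0.263, 0.075], [0.963, 0.259, 0.073, 0.524], [0.001, -0.273, 0.962, 0.373], [0.0, 0.0, 0.0, 1.0]] -0.012633870929839015 [[304.9, 0.0, 254.7], [0.0, 304.9, 193.9], [0.0, 0.0, 1.0]]
```

View pics/top0.png

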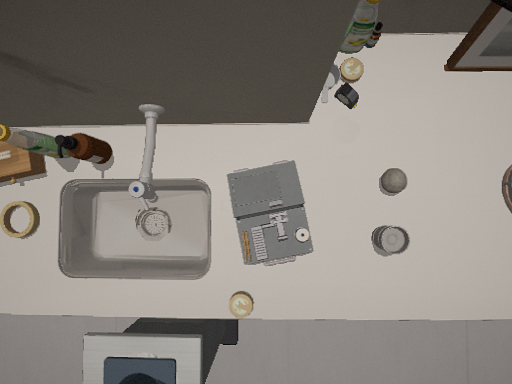

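View pics/scene0.png

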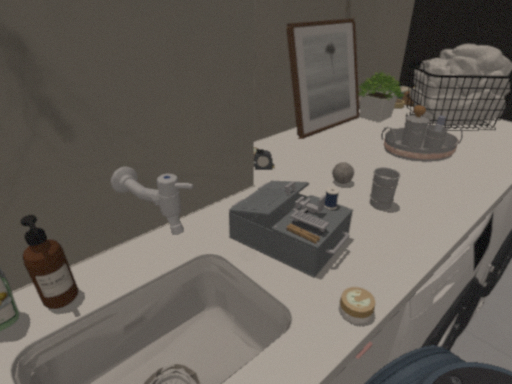

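```bash
python3 - <<'E'
from h import *
from scipy.spatial.transform import Rotation as R
o=arm.observe();T=R.from_quat(o["ee_rot"],scalar_first=True).as_matrix();print(np.round(T,3))
ci=camera_info("top")
d={}
for n,u,v in[("spool",302,235),("peg",247,246),("FLcorner",228,171),("FRcorner",293,161),("NL",242,265),("NR",312,250),("catchA",254,226),("catchB",262,260)]:
    d[n]=atz(ci,u,v,.08 if n!="spool" else .123);print(n,np.round(d[n],3))
x=d["FLcorner"]-d["NL"];print("yaw",np.arctan2(x[1],x[0]),"toolz yaw",np.arctan2(T[1,2],T[0,2]))
tgt=np.array([.37,-.37,.26]);print((T.T@(tgt-o["tcp_pos"]))/.5)
print(tgt,proj(ci,[.5,.0,.1]),[atz(ci,138,190,z) for z in(0,.2)])
E
```

```text
[[ 0.     0.268  0.963]
 [-0.     0.963 -0.268]
 [-1.    -0.     0.   ]]
spool [ 0.428 -0.415  0.123]
peg [ 0.398 -0.287  0.08 ]
FLcorner [ 0.581 -0.24   0.08 ]
FRcorner [ 0.604 -0.399  0.08 ]
NL [ 0.353 -0.274  0.08 ]
NR [ 0.389 -0.442  0.08 ]
catchA [ 0.446 -0.303  0.08 ]
catchB [ 0.365 -0.323  0.08 ]
yaw 0.1515836240232583 toolz yaw -0.27180130433234995
[-0.05732039 -1.56413912  0.91147288]
[ 0.37 -0.37  0.26] [128.17873381 203.86863052] [array([0.53906497, 0.01531632, 0.        ]), array([ 0.52792574, -0.06243484,  0.2       ])]
```

```bash
python3 -m pendant '[-0.02,-0.52,0.30,0,-0.02,-0.52,0.30,0,-0.02,-0.52,0.30,0,-0.02,-0.52,0.30,0,-0.02,-0.52,0.30,0]' && python3 -m pendant '[-0.02,-0.52,0.30,0,-0.02,-0.52,0.30,0,-0.02,-0.52,0.30,0,-0.02,-0.52,0.30,0,-0.02,-0.52,0.30,0]' && python3 -m pendant '[-0.02,-0.52,0.30,-0.86,-0.02,-0.52,0.30,-0.86,-0.02,-0.52,0.30,-0.86,-0.02,-0.52,0.30,-0.86,-0.02,-0.52,0.30,-0.86]' 0; python3 -m pendant '[0,0,0,0,0,0,0,0]'
python3 - <<'E'
from h import *
from scipy.spatial.transform import Rotation as R
o=arm.observe();T=R.from_quat(o["ee_rot"],scalar_first=True).as_matrix();print(np.round(T,3),o["clock"],o["tcp_pos"],o["joint_pos"],o["force"])
ci=camera_info("wrist");im=capture("wrist");cv2.imwrite("pics/w1.png",im)
np.save("w1.npy",ci,allow_pickle=True)
for n in("locker","lid","catch_part","bolt_tab","peg","spool"):
    for r in spotter.trace("wrist",n)[:2]:
        q=cv2.minAreaRect(np.argwhere(r["region"])[:,::-1].astype(np.float32));print(n,round(r["conf"],2),r["location"],np.round(cv2.boxPoints(q),0).tolist())
cv2.imwrite("pics/w1b.png",cv2.resize(im,(800,600),interpolation=cv2.INTER_CUBIC))
E
```

```text
clock: 1.68
tcp_pos: [0.2158, 0.2132, 0.2416]
ee_rot: [0.701, 0.096, 0.7, -0.096]
force: [1.3, 0.3, 0.1]
finger_gap: 0.0853
clock: 2.3
tcp_pos: [0.2904, -0.0783, 0.2517]
ee_rot: [0.701, 0.097, 0.7, -0.097]
force: [1.6, 0.9, 0.2]
finger_gap: 0.0856
clock: 2.92
tcp_pos: [0.3644, -0.3651, 0.2614]
ee_rot: [0.705, -0.063, 0.704, 0.063]
force: [-0.2, 0.4, 1.4]
finger_gap: 0.0001
clock: 3.18
tcp_pos: [0.3639, -0.3626, 0.2608]
ee_rot: [0.704, -0.062, 0.705, 0.063]
force: [0.4, 0.6, -0.1]
finger_gap: 0.0
[[-0.001 -0.177  0.984]
 [ 0.002  0.984  0.177]
 [-1.     0.002 -0.001]] 3.175 [ 0.36387129 -0.36260999  0.26078965] [-9.14445796e-01  3.01673990e-02  1.39735734e-01  1.68223999e+00
  2.92942792e-04 -1.09249238e+00] [ 0.36320261  0.60860027 -0.08670912]
locker 0.85 [256.9, 208.3] [[174.0, 157.0], [328.0, 157.0], [328.0, 337.0], [174.0, 337.0]]
lid 0.7 [254.9, 326.2] [[249.0, 313.0], [260.0, 313.0], [260.0, 336.0], [249.0, 336.0]]
lid 0.49 [188.7, 232.7] [[168.0, 240.0], [190.0, 203.0], [215.0, 218.0], [193.0, 255.0]]
catch_part 0.57 [290.4, 218.3] [[276.0, 190.0], [300.0, 190.0], [300.0, 257.0], [276.0, 257.0]]
catch_part 0.45 [232.2, 235.3] [[221.0, 224.0], [246.0, 224.0], [246.0, 241.0], [221.0, 241.0]]
bolt_tab 0.81 [235.2, 232.3] [[222.0, 224.0], [245.0, 224.0], [245.0, 240.0], [222.0, 240.0]]
peg 0.76 [315.9, 221.6] [[305.0, 246.0], [313.0, 185.0], [326.0, 186.0], [319.0, 247.0]]
spool 0.7 [191.8, 234.4] [[169.0, 243.0], [183.0, 204.0], [212.0, 214.0], [198.0, 254.0]]
```

View pics/w1b.png

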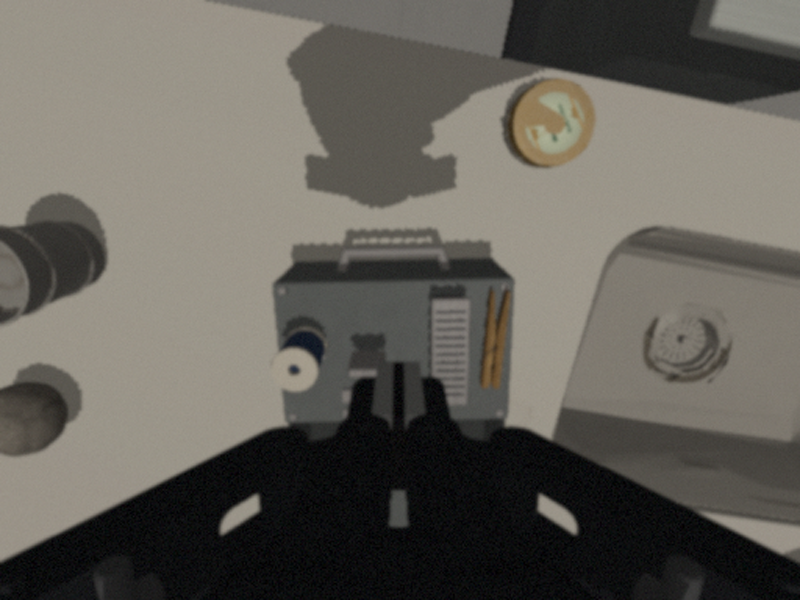

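```bash
python3 - <<'E'
from h import *
ci=np.load("w1.npy",allow_pickle=True).item();s=.64
f=lambda u,v,z:atz(ci,(u+.5)*s-.5,(v+.5)*s-.5,z)
NL,NR=f(512.5,280,.08),f(274.5,283,.08);print("deck",NL,NR,np.linalg.norm(NL-NR))
y=NL-NR;print("yaw",np.arctan2(-y[0],y[1]))
c=[f(432,298,.102),f(470,298,.102),f(469,403,.102),f(432,401,.102)]
print("catch",np.round(c,4).tolist(),np.mean(c,0),[np.linalg.norm(c[i]-c[i-1]) for i in range(4)])
for i,j in((0,3),(1,2)):
    d=c[j]-c[i];print("yawc",np.arctan2(d[1],d[0]))
print("spooltop",f(295,369,.123))
ci=camera_info("top")
for k in range(1): print("top catch",[np.round(atz(ci,u,v,.102),3).tolist() for u,v in((251,228),(260,226),(270,257),(259,260))])
im=cv2.imread("pics/top0.png")[155:275,220:320];cv2.imwrite("pics/topz.png",cv2.resize(im,None,fx=5,fy=5,interpolation=cv2.INTER_CUBIC))
E
```

```text
deck [ 0.35573328 -0.28310598  0.08      ] [ 0.38704148 -0.44574034  0.08      ] 0.16562046487258403
yaw 0.1901801456621331
catch [[0.3727, -0.3384, 0.102], [0.3684, -0.3139, 0.102], [0.4427, -0.2981, 0.102], [0.4457, -0.3238, 0.102]] [ 0.40739436 -0.31854314  0.102     ] [np.float64(0.07443390606432573), np.float64(0.024885316856681643), np.float64(0.07603468895593754), np.float64(0.025935177121022772)]
yawc 0.19729309209181714
yawc 0.21005310197098082
spooltop [ 0.42861721 -0.41751885  0.123     ]
top catch [[0.443, -0.297, 0.102], [0.448, -0.319, 0.102], [0.375, -0.342, 0.102], [0.368, -0.316, 0.102]]
```

View pics/topz.png

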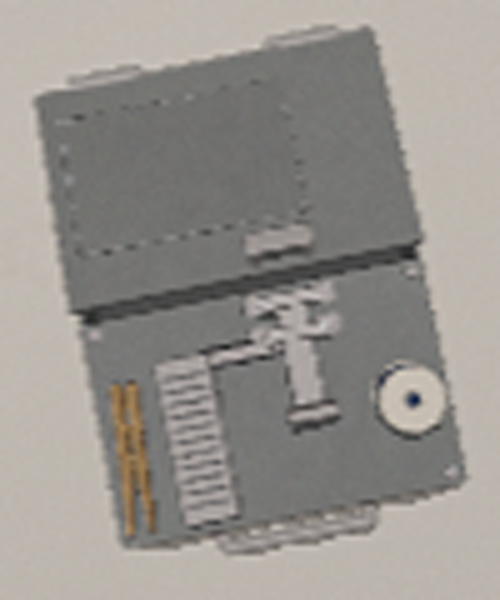

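```bash
python3 -m pendant '[0,0.069,0.289,-0.036,0,0.069,0.289,-0.036,0,0.069,0.289,-0.036,0.18,0.069,0.289,-0.036,0.20,0.069,0.289,-0.036]' 0 20; python3 -m pendant '[0,0,0,0,0,0,0,0]'
python3 - <<'E'
from h import *
from scipy.spatial.transform import Rotation as R
o=arm.observe();T=R.from_quat(o["ee_rot"],scalar_first=True).as_matrix();print(np.round(T,4),o["clock"],o["tcp_pos"],o["force"])
im=capture("scene");cv2.imwrite("pics/s2.png",cv2.resize(im[130:270,200:380],None,fx=4,fy=4,interpolation=cv2.INTER_CUBIC))
E
```

```text
clock: 4.15
tcp_pos: [0.5, -0.3019, 0.1588]
ee_rot: [0.703, -0.07, 0.704, 0.071]
force: [0.5, -0.1, -0.7]
finger_gap: 0.0004
clock: 4.4
tcp_pos: [0.5009, -0.3038, 0.1634]
ee_rot: [0.704, -0.07, 0.703, 0.069]
force: [-0.3, 0.0, 0.6]
finger_gap: 0.0001
[[ 0.0024 -0.1962  0.9806]
 [-0.0019  0.9806  0.1962]
 [-1.     -0.0023  0.002 ]] 4.4 [ 0.50088575 -0.30376632  0.16342871] [-0.29504648  0.01855008  0.57383394]
```

View pics/s2.png

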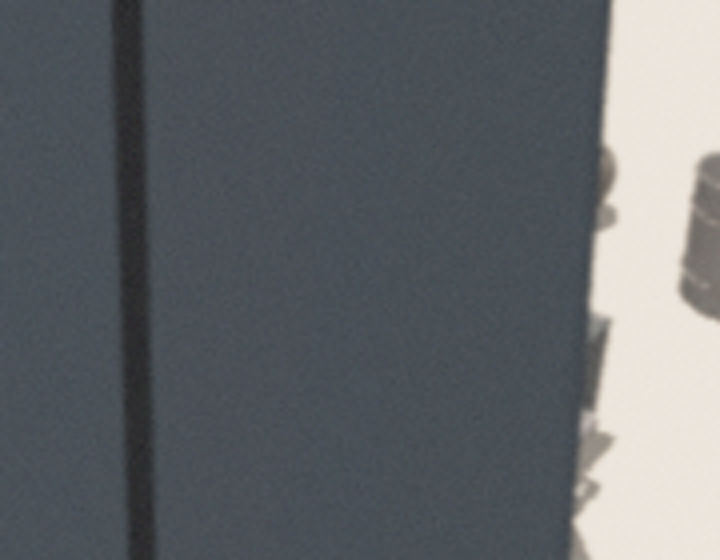

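```bash
python3 -m pendant '[0.03,0,0,0,0.05,0,0,0,0.07,0,0,0,0.085,0,0,0,0.10,0,0,0]'; python3 -m pendant '[0.01,0,0,0,0.02,0,0,0,0.03,0,0,0,0.04,0,0,0,0.044,0,0,0]'; python3 -m pendant '[0.008,0,0,0,0.014,0,0,0,0.02,0,0,0,0.02,0,0,0]'
```

```text
clock: 5.08
tcp_pos: [0.5001, -0.3033, 0.1105]
ee_rot: [0.704, -0.07, 0.704, 0.07]
force: [-0.4, -0.4, -0.0]
finger_gap: -0.0001
clock: 5.7
tcp_pos: [0.5001, -0.3035, 0.0889]
ee_rot: [0.704, -0.07, 0.704, 0.069]
force: [-1.0, 0.3, 1.1]
finger_gap: -0.0004
clock: 6.2
tcp_pos: [0.5002, -0.3034, 0.0801]
ee_rot: [0.704, -0.07, 0.704, 0.069]
force: [-2.4, -0.6, 4.7]
finger_gap: -0.0003
```

```bash
python3 -m pendant '[0.004,0,0,0,0.004,0,0,0,0.004,0,0,0]';python3 -m pendant '[0.004,0,0,0,0.004,0,0,0,0.004,0,0,0]'
```

```text
clock: 6.58
tcp_pos: [0.5003, -0.3035, 0.08]
ee_rot: [0.704, -0.07, 0.703, 0.069]
force: [-4.8, 2.2, 11.4]
finger_gap: -0.0
clock: 6.95
tcp_pos: [0.5003, -0.3035, 0.0799]
ee_rot: [0.704, -0.07, 0.703, 0.069]
force: [-6.8, 3.7, 19.3]
finger_gap: 0.0002
```

```bash
python3 -m pendant '[-0.10,0,0,0,-0.20,0,0,0,-0.25,0,0,0,-0.25,-0.03,-0.12,0,-0.25,-0.049,-0.22,0]' 42 && python3 -m pendant '[0,0,0,0,0,0,0,0,0,0,0,0]'
python3 - <<'E'
from h import *
o=arm.observe();print(o["tcp_pos"],o["force"],o["finger_gap"])
ci=camera_info("wrist");im=capture("wrist");np.save("w3.npy",ci,allow_pickle=True)
for n in("lid","catch_part","bolt_tab","peg","spool"):
    for r in spotter.trace("wrist",n)[:1]: print(n,round(r["conf"],2),r["location"])
cv2.imwrite("pics/w3.png",cv2.resize(im[180:384,100:372],(800,600),interpolation=cv2.INTER_CUBIC))
im=capture("top");cv2.imwrite("pics/t3.png",im)
E
```

```text
clock: 7.58
tcp_pos: [0.3967, -0.3493, 0.2002]
ee_rot: [0.704, -0.07, 0.703, 0.07]
force: [-1.1, -0.5, -0.3]
finger_gap: 0.0422
clock: 7.95
tcp_pos: [0.3981, -0.3484, 0.1999]
ee_rot: [0.704, -0.07, 0.703, 0.07]
force: [1.0, -0.2, 0.3]
finger_gap: 0.0423
[ 0.39812283 -0.34841803  0.19991573] [ 0.97821288 -0.20025383  0.30381887] 0.04231720271927405
catch_part 0.68 [286.9, 214.4]
bolt_tab 0.65 [221.6, 230.9]
peg 0.66 [323.8, 207.9]
spool 0.7 [164.1, 218.7]
```

View pics/w3.png

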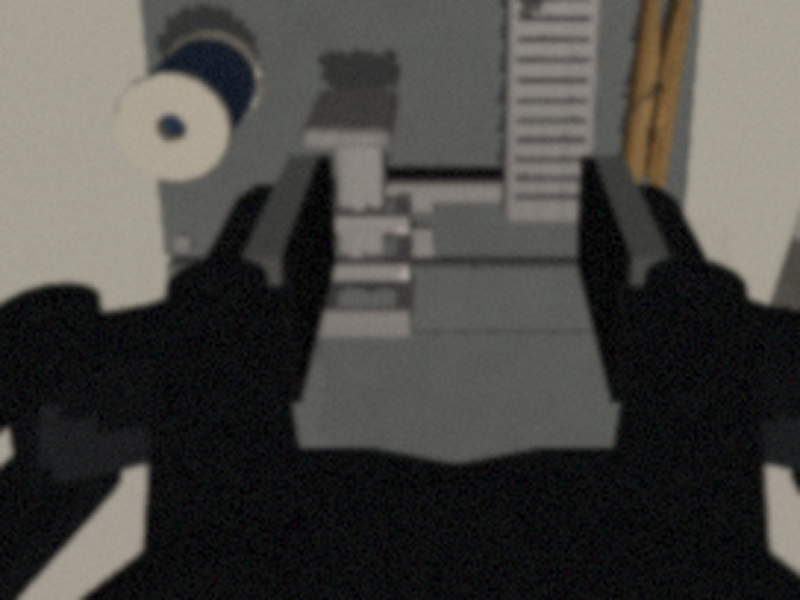

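```bash
python3 - <<'E'
from h import *
ci=np.load("w3.npy",allow_pickle=True).item()
A=np.array([[.9806,.1962],[-.1962,.9806]])  # world->locker axes
tcp=np.array([.3981,-.3484])
f=lambda u,v,z:A@(atz(ci,100+(u+.5)*.34-.5,180+(v+.5)*.34-.5,z)[:2]-tcp)*1000
for n,u,v,z in[("tabtopL",390,130,.125),("tabtopR",305,130,.125),("tabtopfarL",388,148,.125),("tabbotL",398,90,.08),("catch far R",508,218,.102),("catch far L",582,218,.102),("catch L edge",594,130,.102),("catch R edge",506,100,.102),("tipL?",585,157,.2),("tipL out",625,157,.2),("tipR in",330,157,.2),("tipR out",290,157,.2),("spool",172,127,.123)]: print(n,np.round(f(u,v,z),1))
print(ci["extrinsics"])
B=A.T
for y in(21,28,35,-21,-28,-35):
  for x in(-11,11):
    p=tcp+B@np.array([x,y])/1000; print(y,x,np.round((proj(ci,[*p,.204])-[100,180])/.34))
E
```

```text
tabtopL [ 16.6 -17.2]
tabtopR [ 16.7 -39.2]
tabtopfarL [ 21.7 -17.8]
tabbotL [ 21.2 -18. ]
catch far R [53.4 15.3]
catch far L [53.4 37.1]
catch L edge [25.7 39.4]
catch R edge [16.6 14.1]
tipL? [-8.  21.8]
tipL out [-8.  28.6]
tipR in [ -8.  -21.7]
tipR out [ -7.9 -28.6]
spool [ 16.7 -74.3]
[[-1.97183650e-01 -9.42981305e-01 -2.68150829e-01  3.30767666e-01]
 [ 9.80366184e-01 -1.89421858e-01 -5.47860012e-02 -3.62314647e-01]
 [ 8.68546701e-04 -2.73688909e-01  9.61817876e-01  3.41828675e-01]
 [ 0.00000000e+00  0.00000000e+00  0.00000000e+00  1.00000000e+00]]
21 -11 [583. 149.]
21 11 [578. 267.]
28 -11 [626. 149.]
28 11 [619. 267.]
35 -11 [668. 149.]
35 11 [659. 267.]
-21 -11 [330. 149.]
-21 11 [334. 267.]
-28 -11 [287. 149.]
-28 11 [294. 267.]
-35 -11 [245. 148.]
-35 11 [253. 267.]
```

```bash
python3 -m pendant '[0.06,0,-0.006,0,0.12,0,-0.006,0,0.16,0,-0.006,0,0.17,0,-0.006,0,0.17,0,-0.006,0]'; python3 -m pendant '[0.015,0,0,0,0.025,0,0,0,0.03,0,0,0,0.03,0,0,0]';  python3 -m pendant '[0.004,0,0,0,0.004,0,0,0]'; python3 -m pendant '[0.004,0,0,0,0.004,0,0,0]'
```

```text
clock: 8.93
tcp_pos: [0.3943, -0.3495, 0.1154]
ee_rot: [0.704, -0.07, 0.704, 0.07]
force: [-0.2, 0.0, -0.4]
finger_gap: 0.042
clock: 9.43
tcp_pos: [0.3942, -0.3495, 0.1003]
ee_rot: [0.704, -0.07, 0.704, 0.07]
force: [-0.8, 0.8, 0.6]
finger_gap: 0.0422
clock: 9.68
tcp_pos: [0.3943, -0.3496, 0.0985]
ee_rot: [0.704, -0.07, 0.704, 0.07]
force: [-0.7, 0.2, 2.6]
finger_gap: 0.0424
clock: 9.93
tcp_pos: [0.3943, -0.3496, 0.0964]
ee_rot: [0.704, -0.07, 0.704, 0.07]
force: [-0.2, 0.7, 4.1]
finger_gap: 0.0419
```

```bash
for i in 1 2 3; do python3 -m pendant '[0.003,0,0,0,0.003,0,0,0,0.003,0,0,0]'; done
```

```text
clock: 10.3
tcp_pos: [0.3943, -0.3496, 0.0949]
ee_rot: [0.704, -0.07, 0.704, 0.07]
force: [-1.3, 0.5, 3.6]
finger_gap: 0.0421
clock: 10.68
tcp_pos: [0.3943, -0.3496, 0.0934]
ee_rot: [0.704, -0.07, 0.704, 0.07]
force: [-0.8, -0.1, 4.4]
finger_gap: 0.0423
clock: 11.05
tcp_pos: [0.3943, -0.3497, 0.0922]
ee_rot: [0.704, -0.07, 0.704, 0.07]
force: [-1.1, 0.3, 5.9]
finger_gap: 0.042
```

```bash
for i in 1 2; do python3 -m pendant '[0.002,0,0,0,0.002,0,0,0,0.002,0,0,0]'; done
```

```text
clock: 11.42
tcp_pos: [0.3943, -0.3497, 0.0921]
ee_rot: [0.704, -0.07, 0.704, 0.069]
force: [-2.6, 0.9, 9.7]
finger_gap: 0.0417
clock: 11.8
tcp_pos: [0.3943, -0.3498, 0.092]
ee_rot: [0.704, -0.07, 0.703, 0.069]
force: [-3.1, 2.4, 13.4]
finger_gap: 0.0423
```

```bash
python3 -m pendant '[0,0,0.006,0,0,0,0.012,0,0,0,0.018,0,0,0,0.024,0,0,0,0.030,0]'; python3 -m pendant '[0,0,0.006,0,0,0,0.012,0,0,0,0.018,0,0,0,0.024,0,0,0,0.030,0]'; python3 -m pendant '[0,0,0.004,0,0,0,0.008,0,0,0,0.008,0]'
```

```text
clock: 12.42
tcp_pos: [0.4049, -0.3488, 0.0922]
ee_rot: [0.7, -0.071, 0.707, 0.067]
force: [-12.9, -1.9, 16.4]
finger_gap: 0.0421
clock: 13.05
tcp_pos: [0.42, -0.3458, 0.0921]
ee_rot: [0.701, -0.071, 0.707, 0.067]
force: [-11.5, -1.1, 15.5]
finger_gap: 0.0419
clock: 13.42
tcp_pos: [0.4243, -0.345, 0.0921]
ee_rot: [0.701, -0.071, 0.706, 0.067]
force: [-10.4, -0.6, 15.1]
finger_gap: 0.0421
```

```bash
for i in 1 2 3; do python3 -m pendant '[0,0,0.003,0,0,0,0.006,0,0,0,0.006,0]';done
```

```text
clock: 13.8
tcp_pos: [0.4272, -0.3444, 0.0921]
ee_rot: [0.701, -0.071, 0.706, 0.067]
force: [-10.9, -1.1, 14.5]
finger_gap: 0.0423
clock: 14.18
tcp_pos: [0.4291, -0.344, 0.0921]
ee_rot: [0.7, -0.07, 0.707, 0.067]
force: [-14.5, -1.8, 15.8]
finger_gap: 0.0419
clock: 14.55
tcp_pos: [0.4292, -0.344, 0.0921]
ee_rot: [0.698, -0.07, 0.709, 0.066]
force: [-21.2, -1.9, 17.8]
finger_gap: 0.042
```

```bash
python3 -m pendant '[0,0,-0.008,0,-0.02,0,-0.012,0,-0.06,0,-0.016,0,-0.14,0,-0.02,0,-0.24,0,-0.02,0]'; python3 -m pendant '[0,0,-0.12,0,0,0,-0.16,0,0,0,-0.16,0,0,0,-0.16,0]'
python3 - <<'E'
from h import *
o=arm.observe();print(o["clock"],o["tcp_pos"],o["force"])
im=capture("wrist");cv2.imwrite("pics/w4.png",im)
t=capture("top");cv2.imwrite("pics/t4.png",t)
a=cv2.resize(im[150:350,120:390],(760,563),interpolation=cv2.INTER_CUBIC)
cv2.imwrite("pics/w4b.png",a)
cv2.imwrite("pics/t4b.png",cv2.resize(t[155:275,220:320],None,fx=5,fy=5,interpolation=cv2.INTER_CUBIC))
E
```

```text
clock: 15.18
tcp_pos: [0.426, -0.3419, 0.2081]
ee_rot: [0.703, -0.068, 0.704, 0.071]
force: [0.3, -0.0, 0.3]
finger_gap: 0.0417
clock: 15.68
tcp_pos: [0.3486, -0.3583, 0.2086]
ee_rot: [0.704, -0.069, 0.704, 0.07]
force: [-0.2, 0.0, 0.5]
finger_gap: 0.042
15.675 [ 0.34861655 -0.35825498  0.20863924] [-0.22135477  0.02442183  0.52352641]
```

View pics/w4b.png

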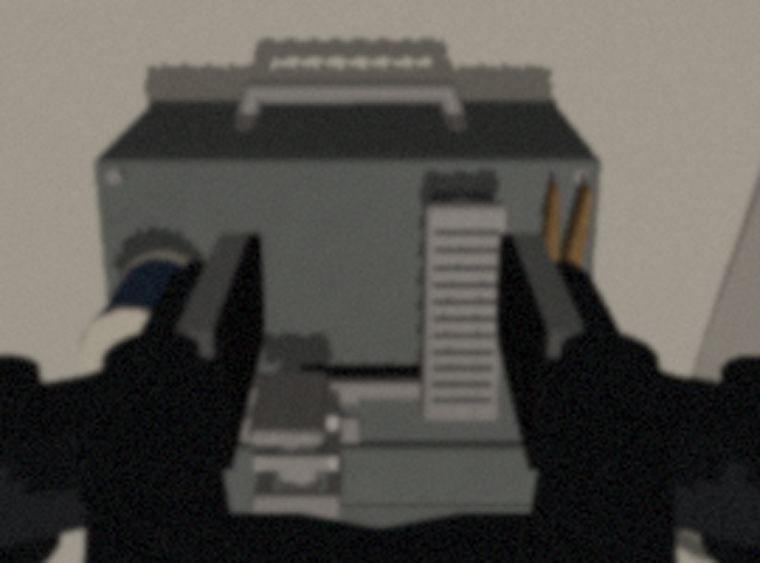

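View pics/t4b.png

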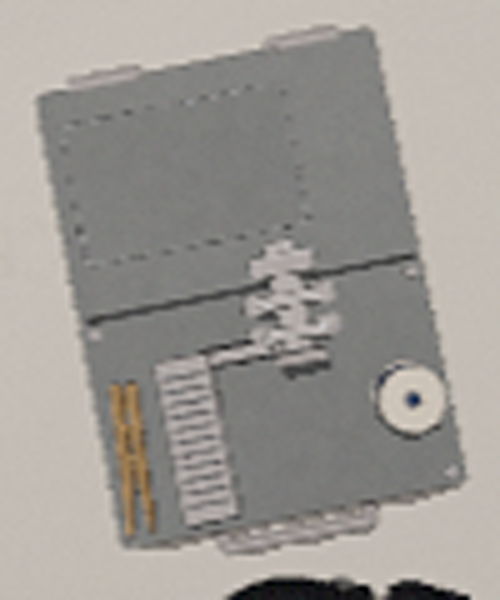

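```bash
python3 - <<'E'
from h import *
g=lambda p:cv2.cvtColor(cv2.imread(p),cv2.COLOR_BGR2GRAY).astype(np.float32)
a,b=g("pics/top0.png"),g("pics/t4.png")
for n,s in(("catch",np.s_[222:264,249:272]),("peg",np.s_[228:266,240:252]),("spool",np.s_[224:246,292:312])):
    print(n,cv2.phaseCorrelate(a[s].copy(),b[s].copy()),np.abs(a[s]-b[s]).mean())
ci=camera_info("top");print(proj(ci,[.408,-.3185,.102]),proj(ci,[.408,-.3185,.094]))
E
```

```text
catch ((-0.025447484745374283, 0.5289239428105361), 0.993091540756049) 4.7484474
peg ((-0.0021165411719810123, -0.1346883424844556), 0.9958675081531206) 4.7149124
spool ((0.028309774275758315, 0.040145970492307725), 1.0032941030959288) 4.809091
[259.93659318 242.92203897] [260.04704545 242.59611812]
```

```bash
python3 - <<'E'
from h import *
ci=camera_info("wrist");c=np.array([.408,-.3185]);B=np.array([[.9806,-.1962],[.1962,.9806]])
k=760/270
P=lambda x,y,z:np.round((proj(ci,[*(c+B@np.array([x,y])/1000),z])-[120,150])*k,0)
for z in(.102,.094):print(z,[P(x,y,z).tolist() for x,y in((-39,-13),(-39,13),(39,-13),(39,13))])
print("tab top near edge home/1mm/2mm short",[[P(26-d,-56+s,.125).tolist() for s in(12,-12)] for d in(0,1,2)])
print("deck NL,NR",[P(*(B.T@(np.array(q)-c)*1000),.08) for q in([.35573,-.28311],[.38704,-.44574])])
E
```

```text
0.102 [[426.0, 201.0], [510.0, 201.0], [422.0, 419.0], [500.0, 419.0]]
0.094 [[424.0, 192.0], [506.0, 192.0], [421.0, 405.0], [496.0, 405.0]]
tab top near edge home/1mm/2mm short [[[325.0, 428.0], [246.0, 428.0]], [[325.0, 425.0], [246.0, 425.0]], [[324.0, 422.0], [246.0, 422.0]]]
deck NL,NR [array([596., 162.]), array([ 98., 159.])]
```

```bash
python3 -c "
from cell import arm
print(arm.observe()['clock']);print(arm.hand_in())"
```

```text
15.775
the job is handed in; nothing more can be done
None
```

The locker is locked and the job was handed in at 15.8 s; no verdict was reported. I pushed the lid down with the closed fingertips. One fingertip then held the catch fully down while the other pushed the bolt tab home. Finally I lifted straight off and backed away.

**Last checks:**
- **Lid:** it met a hard stop with the fingertip at 80.0 mm, level with the deck, and stayed flush in the final top picture.
- **Bolt:** it met a firm end stop after about 35 mm of sliding, which matches roughly 9 mm of approach plus 26 mm of travel. The tab sits at the predicted home position to within about 1 mm.
- **Catch:** it bottomed out when pressed. After release, its plate edges in the wrist picture match the raised height (near edge at row 203, far at 420; predicted 201 and 419 raised, 192 and 405 pressed).
- **Peg and reel:** both showed less than 0.15 pixel of shift in the top pictures.

**One check disagreed:** comparing the catch before and after in the top camera gave a 0.5 pixel shift. It is in the opposite direction to a catch stuck down, so I put it down to changed shadows and relied on the wrist picture.

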